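# Open the code-locked steel box on the kitchen shelf

## Task

Roll the three thumbwheels of the steel box to the code 2-5-3, reading from left to right as seen from the robot, each number squarely between its ticks, and only then slide the bolt on the cover fully open to the left. Roll the wheels lightly with a fingertip from above: half a kilo of pressure is plenty, more than a kilo harms the lock. Leave the other kitchen things standing where they are.

Things in the scene. Friction and masses are not known exactly. Their poses are not given: they have to be found in the camera images.
- case: steel lock box, 130 (x) by 190 (y) by 70 mm high, screwed down; origin centre of underside, -x faces the robot, +y is left seen from the robot. On the flat cover: three thumbwheels in a row at x +20 mm, y +46, 0, -46 mm, numbers 1 to 6 as black dots like a die, thin grey lines between; black ticks (4 mm high) beside each wheel mark the reading place, its top. A bolt at x -45 mm
- mark_left (a point): point on the box's cover plane (70 mm above the board) straight below the top of the left thumbwheel; axes as the box's. The wheel's top stands 10 to 18 mm above this point, differently for each wheel and every time: feel for it. The wheel sinks under pressure on a spring of about 2.5 N per mm, up to 8 mm
- mark_middle (a point): point on the box's cover plane (70 mm above the board) straight below the top of the middle thumbwheel; axes as the box's. The wheel's top stands 10 to 18 mm above this point, differently for each wheel and every time: feel for it. The wheel sinks under pressure on a spring of about 2.5 N per mm, up to 8 mm
- mark_right (a point): point on the box's cover plane (70 mm above the board) straight below the top of the right thumbwheel; axes as the box's. The wheel's top stands 10 to 18 mm above this point, differently for each wheel and every time: feel for it. The wheel sinks under pressure on a spring of about 2.5 N per mm, up to 8 mm
- wheel_left (a joint): angle (rad) of the left thumbwheel, white plastic, 48 mm diameter, 20 mm wide, axle along the box's y. Number n (1 to 6) is at the top at (n-1)*1.0472. Rolling its top along the box's +x (away from the robot) raises the value: 24 mm of rim travel is 1 rad. Stops at -0.4 and 5.64. No clicks: friction holds it; about 2.1 N along the rim turns it. It may start between numbers
- wheel_middle (a joint): angle (rad) of the middle thumbwheel, white plastic, 48 mm diameter, 20 mm wide, axle along the box's y. Number n (1 to 6) is at the top at (n-1)*1.0472. Rolling its top along the box's +x (away from the robot) raises the value: 24 mm of rim travel is 1 rad. Stops at -0.4 and 5.64. No clicks: friction holds it; about 2.1 N along the rim turns it. It may start between numbers
- wheel_right (a joint): angle (rad) of the right thumbwheel, white plastic, 48 mm diameter, 20 mm wide, axle along the box's y. Number n (1 to 6) is at the top at (n-1)*1.0472. Rolling its top along the box's +x (away from the robot) raises the value: 24 mm of rim travel is 1 rad. Stops at -0.4 and 5.64. No clicks: friction holds it; about 2.1 N along the rim turns it. It may start between numbers
- bolt (a joint): bolt travel in m: 0 shut, 0.030 fully open against its stop; it slides along the box's +y (to the left seen from the robot), takes about 2.5 N to move and stays where it is left
- tab (a point): middle of the bolt's upright steel tab, 24 (x) by 12 (y) by 22 mm high, moving with the bolt; axes as the box's. The tab reaches from 5 to 27 mm above the box's cover; under it lies a fixed plate 28 (x) by 100 (y) by 3 mm. On the tab's left a rod and its guide stay below 15 mm above the cover; the tab's right side is free
- tin0: lowest of three stacked steel containers, 120 mm diameter, 70 mm high; origin at the centre of its underside
- tin1: middle container of the stack, 107 mm diameter, 60 mm high; origin at the centre of its underside
- tin2: top container of the stack, 95 mm diameter, 55 mm high; origin at the centre of its underside
- holder: black plastic spoon holder, 90 mm diameter, 110 mm high, spoons reach 190 mm; origin at the centre of its underside
- jar: glass sugar jar with a push-lever spout on top, 84 mm diameter, 155 mm high; origin at the centre of its underside
- kadhai_lid: aluminium kadhai lid lying flat, 190 mm diameter, 52 mm high with its black knob; origin at the centre of its underside
- tumbler: small steel tumbler left of the box, 60 mm diameter, 70 mm high; origin at the centre of its underside
- shaker: glass salt shaker with a steel cap right of the box, 44 mm diameter, 63 mm high; origin at the centre of its underside
There are look-alikes about, which are no part of the job. Leave any brown or orange look-alike of the case alone.

How it is judged:
By the outcome, as a careful person would: the job done as asked, in the order asked, and still so for the second after the job is handed in, with the robot touching nothing.
It also fails if it takes over 61 s, if anything falls off the work surface, if the arm or the gripper's body presses on something with over 40 N, if the wrist force passes 120 N, or if a joint passes its speed limit or range.

## Robot

A 6-joint arm with a two-finger parallel gripper is mounted at the origin on the work surface. World frame = base frame: x ahead of the robot, y to its left, z up, the work surface at z = 0. Lengths are in m, angles in rad, forces in N, time in s.
With the tool pointing down it reaches from about 0.375 to 0.975 m from the base axis. Payload 3.8 kg.
Tool frame: the origin (TCP) lies at the very end of the fingers, on their centre line; the grasp point (between the pads) lies 19 mm behind it (pinch_z is the distance from the TCP to the grasp point, in m); z points along the fingers, y is the line along which they close (so a half turn about z gives the same grasp; the last joint's range is limited). The gripper opens to 85 mm and grips with 20 to 120 N. Pads are 22 mm wide; open, the fingers measure 114 mm over their backs; the gripper's body (76 mm by 85 mm) begins 54 mm behind the grasp point. The pads swing forward as they close: fully open they stand 13 mm farther back than shut.
Start: joints at [-1.365, 0.264, 1.604, -0, 1.274, -0.037], TCP at [0.162, -0.655, 0.231] pointing down, gripper open.
Joint ranges: [-2.63, 2.63], [-0.94, 2.18], [0.31, 2.57], [-1.31, 4.45], [0, 2.66], [-2.55, 2.55]. Speed limits (rad/s): [2.57, 2.57, 3.14, 3.14, 3.14, 3.14].

## Interface

Orientations are given as a rotation vector (axis times angle).
In Python, from station import state, get_image, calibration, hand_in, pinch_z gives the robot as it stands.
- The arm moves only by the shell command python3 -m inch 'ROWS' [FORCE]. ROWS is JSON, a list of rows, each an object of numbers: "x", "y", "z": the shift along the tool's x, y, z in units of 25 mm (1.0 is 25 mm); "ax", "ay", "az": the turn, a rotation vector about the tool's x, y, z in units of 5 degrees (1.0 is 5 degrees); "gripper": the opening in per cent of the stroke, from 0 (shut) to 100 (fully open). In form: [{"x": .., "y": .., "z": .., "ax": .., "ay": .., "az": .., "gripper": ..}, ...]. A call has 1 to 12 rows; each row is the pose to reach, as a shift and turn from the pose commanded when the call began, along the tool's axes at that moment; what a row does not reach only later rows make up. A row lasts 1/10 s, in which the tool goes at most 50 mm and 8.59 degrees, less where a joint would pass 70% of its speed; a pose out of reach is approached as far as the arm can. A call with a gripper value outside its range is refused whole. The fingers move at their own pace and stop on an object; FORCE is the grip in N (left out, the last holds). Time passes only in rows, so rows that repeat a pose let the fingers close. It gives the time, the measured TCP pose, the force, the opening and the grip force at its end, in the units of the state.
- state(): the state, without advancing time (a new reading comes with each control period).
- get_image(name): name is "scene" or "top" or "wrist"; returns (picture, depth): 384x512x3 uint8, red, green, blue; 384x512 float32, m along the optical axis (not along the pixel's ray), 0 where there is no reading.
- calibration(name): a dict with "camera_matrix" (3x3 intrinsics, pixels), "R" (3x3) and "t" (3): a world point X has camera coordinates R X + t. Camera axes: x right, y down, z forward; pixel columns grow to the right and rows downward; lengths in m; the calibration is good to about 2 mm. A picture is of the moment at which its call begins: read the wrist's pose just before it. calibration takes no time and is no camera call; for the wrist camera it gives the pose at the moment of the call.
- hand_in(): hands the job in; it is judged then, once.
The state is a dict: "clock": time; "joint_positions": joint angles; "joint_vel": joint speeds; "joint_efforts": joint torques, N m; "tcp_pos": TCP position; "orientation": TCP orientation; "wrist_force": force on the tool from outside, world axes, zero at the start; "moment": the same for the moment, N m; "gripper_width": finger opening in m; "grasp_force": force on a finger pad.
Only numpy, scipy, OpenCV 4.12 (cv2) and the standard library are available. Lean on these libraries where they do the work, as an engineer would, in place of code of your own. Each camera call takes 0.05 s, during which the arm holds its last target. There are 200 camera calls.

## Working session

There is one attempt and no reset: what is moved stays moved. The work goes in short steps, Python scripts to look and compute and a shell command to move; the robot and the scene stay as the last step left them, time stands still between calls to the robot, and variables do not carry over. Pictures are saved under pics/ and viewed, at most 10 in all, crops included, and the job is handed in when it is done.

```bash
ls; mkdir -p pics
python3 - <<'E'
from station import *
import cv2, numpy as np
print(state(), pinch_z)
ims=[]
for n in ("scene","top"):
    p,d=get_image(n); np.savez(f"{n}.npz",p=p,d=d); c=calibration(n); print(n,c)
    cv2.imwrite(f"pics/{n}.png",cv2.resize(p[:,:,::-1],(800,600)))
E
```

```text
pics
{'clock': 0.0, 'joint_positions': array([-1.36489772e+00,  2.64766233e-01,  1.60538935e+00, -1.26387122e-06,
        1.27366486e+00, -3.69102938e-02]), 'joint_vel': array([ 0.00158033,  0.00072528,  0.00091901, -0.00129202,  0.00068582,
       -0.00032414]), 'joint_efforts': array([ 1.13890944e-04, -5.15105081e+01, -3.67314577e+01,  9.06433661e-05,
        1.28935822e-02, -1.13034130e-05]), 'tcp_pos': array([ 0.16213264, -0.65449003,  0.2299449 ]), 'orientation': array([-3.11626556e+00, -3.80198850e-01,  2.97008648e-04]), 'wrist_force': array([ 0.34462788, -0.67244706,  0.28773859]), 'moment': array([0.03720052, 0.01495338, 0.02222455]), 'grasp_force': 0.0, 'gripper_width': 0.08532083935240638} 0.0187
scene {'camera_matrix': array([[360.383255  ,   0.        , 252.90644504],
       [  0.        , 360.383255  , 190.12797358],
       [  0.        ,   0.        ,   1.        ]]), 'R': array([[ 0.69340756,  0.72049257,  0.00874184],
       [ 0.55166942, -0.52304823, -0.64967792],
       [-0.46351571,  0.45531418, -0.76015931]]), 't': array([-0.38856702, -0.25622102,  1.35650689])}
top {'camera_matrix': array([[388.977998  ,   0.        , 248.31532757],
       [  0.        , 388.977998  , 194.73003869],
       [  0.        ,   0.        ,   1.        ]]), 'R': array([[ 0.00678395, -0.99968356,  0.02422328],
       [-0.99231236, -0.00972344, -0.12337597],
       [ 0.12357246, -0.02320008, -0.99206431]]), 't': array([-0.02156726,  0.58523675,  1.09310794])}
```

View pics/scene.png

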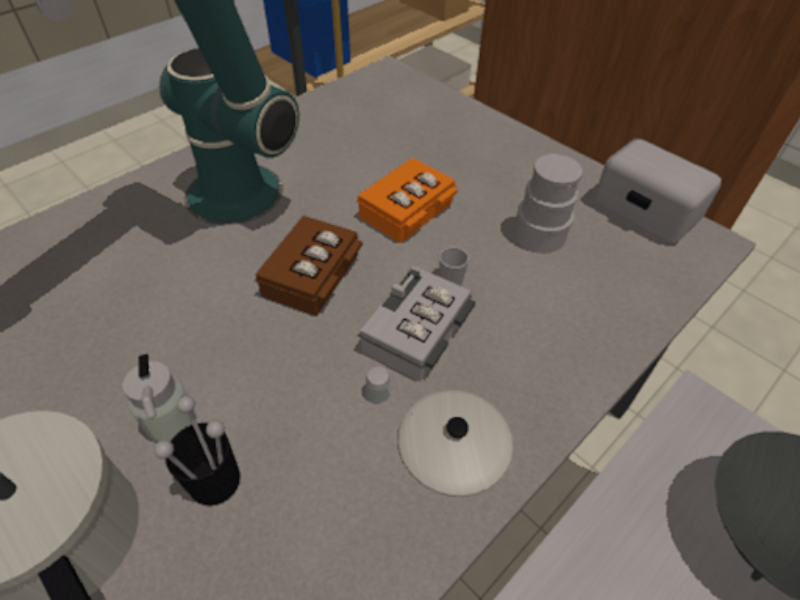

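View pics/top.png

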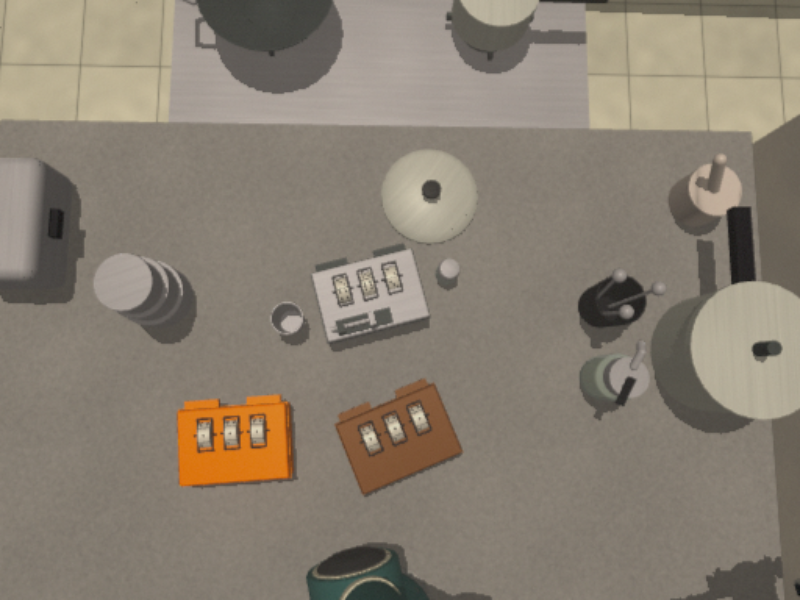

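The pictures (800x600) show three boxes. The grey one with a bolt is at top (370,295), scene (415,320), with a tumbler to its left and a shaker to its right, so it fits. The orange one at top (235,440) and the brown one at top (398,435) are look-alikes.

```bash
cat > h.py <<'E'
import numpy as np, cv2
from station import *
def world(c,u,v,d):
    K,R,t=c["camera_matrix"],c["R"],c["t"]
    r=np.stack([(u-K[0,2])/K[0,0],(v-K[1,2])/K[1,1],np.ones_like(u,dtype=float)],-1)
    return (r*np.asarray(d)[...,None]-t)@R
def plane(c,u,v,z):
    o=-c["R"].T@c["t"]; p=world(c,np.float64(u),np.float64(v),1.0)
    return o+(p-o)*(z-o[2])/(p[2]-o[2])
def proj(c,X):
    q=c["camera_matrix"]@(c["R"]@np.asarray(X,float)+c["t"]); return q[:2]/q[2]
E
python3 - <<'E'
from h import *
for n in("top","scene"):
    z=np.load(n+".npz");p,d=z["p"],z["d"];c=calibration(n)
    v,u=np.mgrid[:384,:512]; W=world(c,u*1.,v*1.,d)
    m=(abs(W[...,2]-.07)<.004)&(d>0)&(W[...,0]>.5)&(p.max(2).astype(int)-p.min(2)<30)
    m=cv2.morphologyEx(m.astype(np.uint8),cv2.MORPH_OPEN,np.ones((3,3)))
    k,l,s,ce=cv2.connectedComponentsWithStats(m)
    for i in range(1,k):
        if s[i,4]>300:
            P=W[l==i]; r=cv2.minAreaRect(P[:,:2].astype(np.float32)); print(n,s[i],P[:,2].mean(),np.median(P[:,2]),r)
z=np.load("top.npz");cv2.imwrite("pics/crop.png",cv2.resize(z["p"][150:225,165:305,::-1],None,fx=5.5,fy=5.5,interpolation=cv2.INTER_CUBIC))
E
```

```text
top [ 217  159   58   50 1426] 0.06988143340580706 0.06984029517936069 ((0.6070250272750854, -0.007206320762634277), (0.12923501431941986, 0.1383751928806305), 14.98835563659668)
top [200 171  25  40 459] 0.06976233893277599 0.06961847745241086 ((0.5936314463615417, 0.08623756468296051), (0.10774696618318558, 0.05227113515138626), 16.519529342651367)
scene [237 174  45  46 642] 0.06879061496283789 0.06851415086609167 ((0.5956594944000244, 0.009437769651412964), (0.11535441875457764, 0.16391637921333313), 1.5240540504455566)
```

View pics/crop.png

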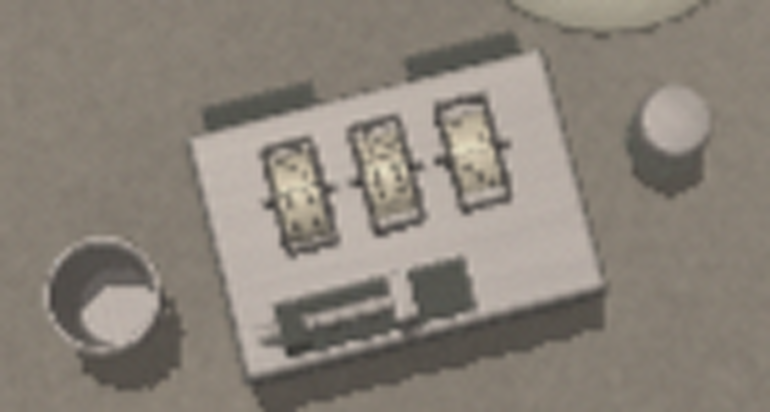

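Run:
```python
from h import *
from scipy.spatial.transform import Rotation as Ro
c=calibration("top")
q=[(192,140),(540,50),(603,288),(250,378)]
P=np.array([plane(c,165+(a-2.5)/5.5,150+(b-2.5)/5.5,.07) for a,b in q])
print(P); print(cv2.minAreaRect(P[:,:2].astype(np.float32)),P.mean(0))
ey=(P[0]-P[1]+P[3]-P[2]);ex=(P[0]+P[1]-P[2]-P[3]);print(np.degrees(np.arctan2(-ey[0],ey[1])),np.degrees(np.arctan2(ex[1],ex[0])))
s=state();T=Ro.from_rotvec(s["orientation"]).as_matrix();print(T)
w=calibration("wrist");cam=-w["R"].T@w["t"]
print("cam in tool",T.T@(cam-s["tcp_pos"]),"\naxis", T.T@w["R"].T)
goal=np.array([.56,.03,.25]); print(T.T@(goal-s["tcp_pos"])/.025)
# spans: jar, holder
for n,u,v,z in(("jar",620,375,.15),("holder",612,300,.11)): print(n,plane(c,u*.64,v*.64,z))
```

```text
[[ 0.63606391  0.12258382  0.07      ]
 [ 0.68538439 -0.05635384  0.07      ]
 [ 0.56157037 -0.0889141   0.07      ]
 [ 0.51399778  0.09052703  0.07      ]]
((0.5996910929679871, 0.017086602747440338), (0.12802352011203766, 0.18589602410793304), 14.848390579223633) [0.59925411 0.01696073 0.07      ]
15.129063624943685 14.724327935752763
[[ 9.70679241e-01  2.40378169e-01 -3.82725209e-04]
 [ 2.40378446e-01 -9.70677147e-01  2.01945100e-03]
 [ 1.13929319e-04 -2.05223806e-03 -9.99997888e-01]]
cam in tool [ 0.071932   -0.0014647  -0.14328785] 
axis [[ 6.14974388e-04 -9.59603091e-01 -2.81356587e-01]
 [ 9.99998936e-01  9.62324078e-04 -1.09638601e-03]
 [ 1.32285162e-03 -2.81355614e-01  9.59602662e-01]]
[ 22.02964037 -22.75502208  -0.74788024]
jar [ 0.45658781 -0.40051516  0.15      ]
holder [ 0.58763181 -0.40796072  0.11      ]
```

```bash
python3 -m inch '[{"x":12,"y":-11,"z":0.2,"gripper":0},{"x":12,"y":-11,"z":0.2,"gripper":0},{"x":12,"y":-11,"z":0.2,"gripper":0},{"x":12,"y":-11,"z":0.2,"gripper":0},{"x":12,"y":-11,"z":0.2,"gripper":0},{"x":23.5,"y":-21.9,"z":0.45,"az":-0.2,"gripper":0},{"x":23.5,"y":-21.9,"z":0.45,"az":-0.2,"gripper":0},{"x":23.5,"y":-21.9,"z":0.45,"az":-0.2,"gripper":0},{"x":23.5,"y":-21.9,"z":0.45,"az":-0.2,"gripper":0},{"x":23.5,"y":-21.9,"z":0.45,"az":-0.2,"gripper":0},{"x":23.5,"y":-21.9,"z":0.45,"az":-0.2,"gripper":0},{"x":23.5,"y":-21.9,"z":0.45,"az":-0.2,"gripper":0}]' 20
```

```text
schema error: expected keys x, y, z, ax, ay, az, gripper
```

```bash
python3 -m inch '[{"x":12,"y":-11,"z":0.2,"ax":0,"ay":0,"az":0,"gripper":0},{"x":12,"y":-11,"z":0.2,"ax":0,"ay":0,"az":0,"gripper":0},{"x":12,"y":-11,"z":0.2,"ax":0,"ay":0,"az":0,"gripper":0},{"x":12,"y":-11,"z":0.2,"ax":0,"ay":0,"az":0,"gripper":0},{"x":23.5,"y":-21.9,"z":0.45,"ax":0,"ay":0,"az":-0.2,"gripper":0},{"x":23.5,"y":-21.9,"z":0.45,"ax":0,"ay":0,"az":-0.2,"gripper":0},{"x":23.5,"y":-21.9,"z":0.45,"ax":0,"ay":0,"az":-0.2,"gripper":0},{"x":23.5,"y":-21.9,"z":0.45,"ax":0,"ay":0,"az":-0.2,"gripper":0},{"x":23.5,"y":-21.9,"z":0.45,"ax":0,"ay":0,"az":-0.2,"gripper":0},{"x":23.5,"y":-21.9,"z":0.45,"ax":0,"ay":0,"az":-0.2,"gripper":0},{"x":23.5,"y":-21.9,"z":0.45,"ax":0,"ay":0,"az":-0.2,"gripper":0},{"x":23.5,"y":-21.9,"z":0.45,"ax":0,"ay":0,"az":-0.2,"gripper":0}]' 20
python3 - <<'E'
from h import *
from scipy.spatial.transform import Rotation as Ro
s=state();T=Ro.from_rotvec(s["orientation"]).as_matrix()
print(T.T@(np.array([.6,.017,.22])-s["tcp_pos"])/.025, np.degrees(np.arctan2(T[1,0],T[0,0])))
E
```

```text
clock: 1.3
tcp_pos: [0.4909, -0.151, 0.2227]
orientation: [3.115, 0.408, -0.0]
wrist_force: [1.2, -0.2, 0.5]
gripper_width: -0.0004
grasp_force: 0.0
[ 5.94663127 -5.36862119  0.10759964] 14.912611248444943
```

```bash
python3 -m inch '[{"x":5,"y":-4.5,"z":0.1,"ax":0,"ay":0,"az":0,"gripper":0},{"x":5,"y":-4.5,"z":0.1,"ax":0,"ay":0,"az":0,"gripper":0},{"x":5,"y":-4.5,"z":0.1,"ax":0,"ay":0,"az":0,"gripper":0},{"x":5,"y":-4.5,"z":0.1,"ax":0,"ay":0,"az":0,"gripper":0},{"x":5,"y":-4.5,"z":0.1,"ax":0,"ay":0,"az":0,"gripper":0},{"x":5,"y":-4.5,"z":0.1,"ax":0,"ay":0,"az":0,"gripper":0}]' 20
python3 - <<'E'
from h import *
s=state();c=calibration("wrist");p,d=get_image("wrist");np.savez("w1.npz",p=p,d=d,**c)
cv2.imwrite("pics/w1.png",cv2.resize(p[:,:,::-1],(800,600)))
print(s["tcp_pos"],s["wrist_force"])
E
```

```text
clock: 1.9
tcp_pos: [0.5816, -0.0125, 0.2198]
orientation: [3.114, 0.409, -0.003]
wrist_force: [-0.4, 0.2, 0.6]
gripper_width: 0.0002
grasp_force: 0.0
[ 0.58155417 -0.01250613  0.21982062] [-0.43425803  0.17261558  0.59797631]
```

View pics/w1.png

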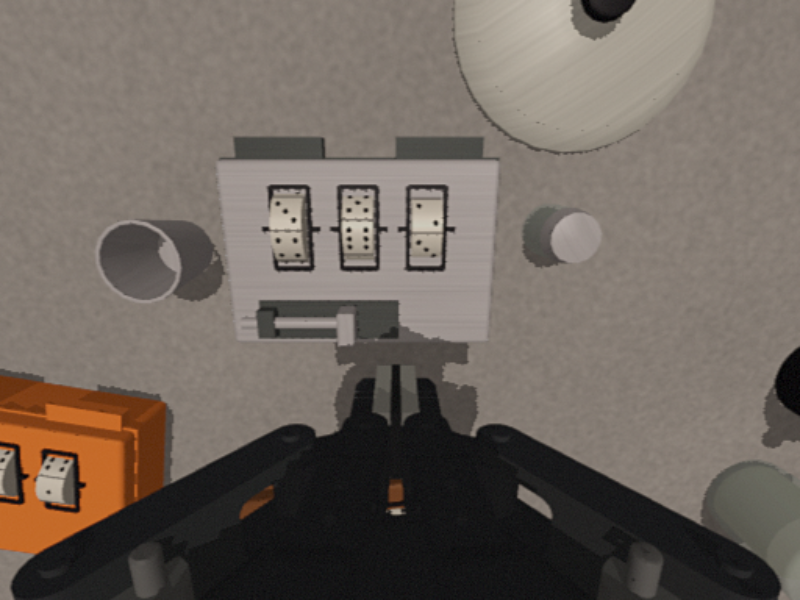

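Grey box from above at (360,250). The ticks are at row 230, with left wheel columns 263 and 317, middle 332 and 385, right 402 and 453. The left wheel shows the 3/4 line at the ticks, the middle 5/6 and the right about 2/3. The bolt tab is at (346,325). I'll enlarge to confirm.

Run:
```python
from h import *
z=np.load("w1.npz");c={k:z[k] for k in("camera_matrix","R","t")}
cv2.imwrite("pics/w1c.png",cv2.resize(z["p"][115:176,165:300,::-1],None,fx=5.9,fy=5.9,interpolation=cv2.INTER_CUBIC))
for a in((263,230),(317,230),(332,230),(385,230),(402,229),(453,229)): print(a,plane(c,a[0]*.64-.2,a[1]*.64-.2,.074).round(4))
cor=np.array([plane(c,a*.64,b*.64,.07) for a,b in((218,159),(498,158),(489,340),(238,341))]);print(cor.round(4),cor.mean(0))
yaw=np.radians(14.9);ex=np.array([np.cos(yaw),np.sin(yaw)]);ey=np.array([-ex[1],ex[0]]);o=cor.mean(0)[:2]
for y in(.046,0,-.046):print("mark",(o+.02*ex+y*ey).round(4))
v,u=np.mgrid[:384,:512];W=world(c,u*1.,v*1.,z["d"])
for n,a in(("L",290),("M",358),("R",426)):
    w=W[138:156,int(a*.64)-5:int(a*.64)+6,2]; print(n,w.max(1).round(4))
print("tab",W[196:216:2,222,:].round(4))
```

```text
(263, 230) [0.6002 0.0874 0.074 ]
(317, 230) [0.6097 0.052  0.074 ]
(332, 230) [0.6124 0.0421 0.074 ]
(385, 230) [0.6217 0.0074 0.074 ]
(402, 229) [ 0.6253 -0.0036  0.074 ]
(453, 229) [ 0.6342 -0.037   0.074 ]
[[ 0.6373  0.1248  0.07  ]
 [ 0.6854 -0.0528  0.07  ]
 [ 0.5631 -0.0878  0.07  ]
 [ 0.514   0.0921  0.07  ]] [0.59996258 0.0190836  0.07      ]
mark [0.6075 0.0687]
mark [0.6193 0.0242]
mark [ 0.6311 -0.0202]
L [0.0876 0.088  0.0883 0.0884 0.0886 0.0891 0.0893 0.0903 0.0891 0.0906
 0.0895 0.089  0.0894 0.0897 0.0899 0.0898 0.0887 0.0884]
M [0.0836 0.0835 0.0846 0.0859 0.0845 0.0859 0.0851 0.0856 0.086  0.0861
 0.0857 0.0847 0.0857 0.0847 0.0858 0.0852 0.0842 0.0843]
R [0.0804 0.0812 0.0816 0.0813 0.0815 0.0821 0.0817 0.0821 0.0821 0.082
 0.0821 0.0823 0.0819 0.0815 0.0817 0.081  0.0812 0.081 ]
tab [[0.5645 0.0196 0.0809]
 [0.5647 0.0188 0.0888]
 [0.5648 0.018  0.0957]
 [0.5632 0.0174 0.0973]
 [0.5617 0.0169 0.099 ]
 [0.5594 0.0164 0.0984]
 [0.5569 0.0159 0.0974]
 [0.555  0.0154 0.098 ]
 [0.5531 0.0149 0.0988]
 [0.5505 0.0144 0.0975]]
```

View pics/w1c.png

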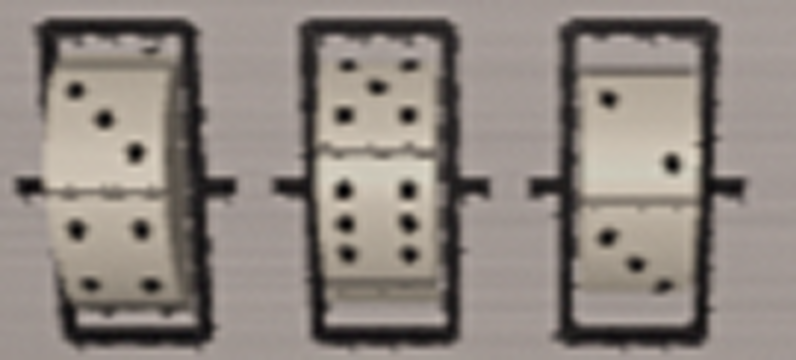

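```bash
cat >> h.py <<'E'
yaw=np.radians(14.9);EX=np.array([np.cos(yaw),np.sin(yaw),0]);EY=np.array([-EX[1],EX[0],0])
MARK={"L":np.array([.6065,.0690,.07]),"M":np.array([.6184,.0245,.07]),"R":np.array([.6305,-.0202,.07])}
def phi(c,u,v,w,h,r=.024):
    "angle past the top (+ = +x) of the wheel point seen at pixel u,v; h = top above cover"
    o=-c["R"].T@c["t"]; d=world(c,np.float64(u),np.float64(v),1.)-o
    a=o-MARK[w]-np.array([0,0,h-r]); p=np.array([a@EX,a[2]]); q=np.array([d@EX,d[2]])
    A,B,C=q@q,p@q,p@p-r*r; t=(-B-np.sqrt(B*B-A*C))/A; e=p+t*q
    return np.arctan2(e[0],e[1])
E
python3 - <<'E'
from h import *
z=np.load("w1.npz");c={k:z[k] for k in("camera_matrix","R","t")}
k=np.pi/3
for w,(u,v),n,h,g in(("L",(107,191),3,.0175,2),("M",(378,152),5,.0155,5),("R",(638,200),2,.012,3)):
    U,V=165+(u-2.5)/5.9,115+(v-2.5)/5.9
    # tick row as zero check
    f=phi(c,U,V,w,h);th=f+(n-.5)*k;print(w,"phi",f.round(3),"theta",th.round(3),"delta",((g-1)*k-th).round(3),"mm",(24*((g-1)*k-th)).round(1))
from scipy.spatial.transform import Rotation as Ro
s=state();T=Ro.from_rotvec(s["orientation"]).as_matrix();print(s["tcp_pos"],T)
for w in MARK: print(w,T.T@(MARK[w]-s["tcp_pos"])/.025)
print((MARK["L"]-MARK["M"])@np.c_[EX,EY],(MARK["R"]-MARK["M"])@np.c_[EX,EY])
E
```

```text
L phi 0.003 theta 2.621 delta -1.574 mm -37.8
M phi 0.271 theta 4.983 delta -0.795 mm -19.1
R phi -0.089 theta 1.482 delta 0.613 mm 14.7
[ 0.58138444 -0.01310795  0.21999924] [[ 9.66438119e-01  2.56895191e-01 -1.49120562e-03]
 [ 2.56894439e-01 -9.66439230e-01 -6.78913867e-04]
 [-1.61556932e-03  2.73045808e-04 -9.99998658e-01]]
L [ 1.82432183 -2.91764923  5.99623382]
M [ 1.82707427 -1.07510529  5.99673247]
R [1.83550306 0.77722532 5.99722463]
[-5.74660485e-05  4.60636158e-02] [ 0.00019931 -0.04630832]
```

```bash
python3 -m inch '[{"x":1.53,"y":0.78,"z":1.8,"ax":0,"ay":0,"az":0,"gripper":0},{"x":1.53,"y":0.78,"z":3.5,"ax":0,"ay":0,"az":0,"gripper":0},{"x":1.53,"y":0.78,"z":4.6,"ax":0,"ay":0,"az":0,"gripper":0},{"x":1.53,"y":0.78,"z":5.1,"ax":0,"ay":0,"az":0,"gripper":0},{"x":1.53,"y":0.78,"z":5.2,"ax":0,"ay":0,"az":0,"gripper":0},{"x":1.53,"y":0.78,"z":5.2,"ax":0,"ay":0,"az":0,"gripper":0},{"x":1.53,"y":0.78,"z":5.2,"ax":0,"ay":0,"az":0,"gripper":0},{"x":1.53,"y":0.78,"z":5.2,"ax":0,"ay":0,"az":0,"gripper":0}]'
python3 - <<'E'
from h import *
s=state();e=(s["tcp_pos"]-MARK["R"]);print(e@EX,e@EY,e[2],s["wrist_force"])
E
```

```text
clock: 2.75
tcp_pos: [0.6258, -0.0213, 0.093]
orientation: [3.114, 0.407, 0.006]
wrist_force: [-0.0, -1.1, 0.2]
gripper_width: -0.0001
grasp_force: 0.0
-0.004787256380291448 0.00015264142923244605 0.02304577311463271 [-0.03538319 -1.11485957  0.15265697]
```

```bash
python3 -m inch '[{"x":0,"y":0,"z":0.15,"ax":0,"ay":0,"az":0,"gripper":0},{"x":0,"y":0,"z":0.25,"ax":0,"ay":0,"az":0,"gripper":0},{"x":0,"y":0,"z":0.32,"ax":0,"ay":0,"az":0,"gripper":0},{"x":0,"y":0,"z":0.32,"ax":0,"ay":0,"az":0,"gripper":0},{"x":0,"y":0,"z":0.32,"ax":0,"ay":0,"az":0,"gripper":0}]'
python3 - <<'E'
from h import *
s=state();e=(s["tcp_pos"]-MARK["R"]);print(e@EX,e@EY,e[2],s["wrist_force"])
E
```

```text
clock: 3.25
tcp_pos: [0.6241, -0.021, 0.0822]
orientation: [-3.115, -0.408, 0.001]
wrist_force: [0.1, -1.0, -0.2]
gripper_width: -0.0
grasp_force: 0.0
-0.006395473346859821 0.0008938881963284415 0.012229477470278333 [ 0.12623293 -1.00029267 -0.16119486]
```

Not in contact yet at 12 mm; go down 1 mm at a time.

```bash
for i in 1 2; do python3 -m inch '[{"x":0,"y":0,"z":0.04,"ax":0,"ay":0,"az":0,"gripper":0},{"x":0,"y":0,"z":0.04,"ax":0,"ay":0,"az":0,"gripper":0},{"x":0,"y":0,"z":0.04,"ax":0,"ay":0,"az":0,"gripper":0}]' | grep -E "tcp|wrist"; done
```

```text
tcp_pos: [0.6243, -0.0211, 0.0815]
wrist_force: [0.2, 0.2, 0.6]
tcp_pos: [0.6243, -0.0211, 0.0805]
wrist_force: [0.6, 0.5, 0.9]
```

```bash
for i in 1 2; do python3 -m inch '[{"x":0,"y":0,"z":0.03,"ax":0,"ay":0,"az":0,"gripper":0},{"x":0,"y":0,"z":0.03,"ax":0,"ay":0,"az":0,"gripper":0},{"x":0,"y":0,"z":0.03,"ax":0,"ay":0,"az":0,"gripper":0}]' | grep -E "tcp|wrist"; done
```

```text
tcp_pos: [0.6244, -0.0211, 0.0801]
wrist_force: [-1.0, -0.2, 3.0]
tcp_pos: [0.6244, -0.0211, 0.0793]
wrist_force: [-0.6, 0.1, 4.0]
```

```bash
python3 -m inch '[{"x":0,"y":0,"z":0.02,"ax":0,"ay":0,"az":0,"gripper":0},{"x":0.1,"y":0,"z":0.02,"ax":0,"ay":0,"az":0,"gripper":0},{"x":0.2,"y":0,"z":0.02,"ax":0,"ay":0,"az":0,"gripper":0},{"x":0.3,"y":0,"z":0.02,"ax":0,"ay":0,"az":0,"gripper":0}]'; python3 -m inch '[{"x":0.1,"y":0,"z":0,"ax":0,"ay":0,"az":0,"gripper":0},{"x":0.2,"y":0,"z":0,"ax":0,"ay":0,"az":0,"gripper":0},{"x":0.29,"y":0,"z":0,"ax":0,"ay":0,"az":0,"gripper":0},{"x":0.29,"y":0,"z":0,"ax":0,"ay":0,"az":0,"gripper":0},{"x":0.29,"y":0,"z":0,"ax":0,"ay":0,"az":0,"gripper":0},{"x":0.29,"y":0,"z":0,"ax":0,"ay":0,"az":0,"gripper":0}]'
```

```text
clock: 4.85
tcp_pos: [0.6314, -0.0192, 0.0787]
orientation: [3.115, 0.408, -0.001]
wrist_force: [-2.5, -0.5, 5.6]
gripper_width: -0.0001
grasp_force: 2.7
clock: 5.45
tcp_pos: [0.6389, -0.0173, 0.0788]
orientation: [3.115, 0.408, 0.001]
wrist_force: [-0.2, 0.3, 5.1]
gripper_width: -0.0
grasp_force: 2.4
```

```bash
python3 -m inch '[{"x":0,"y":0,"z":-0.8,"ax":0,"ay":0,"az":0,"gripper":0},{"x":0,"y":0,"z":-0.8,"ax":0,"ay":0,"az":0,"gripper":0},{"x":0,"y":-0.9,"z":-0.8,"ax":0,"ay":0,"az":0,"gripper":0},{"x":0.02,"y":-1.85,"z":-0.8,"ax":0,"ay":0,"az":0,"gripper":0},{"x":0.02,"y":-1.85,"z":-0.7,"ax":0,"ay":0,"az":0,"gripper":0},{"x":0.02,"y":-1.85,"z":-0.5,"ax":0,"ay":0,"az":0,"gripper":0},{"x":0.02,"y":-1.85,"z":-0.35,"ax":0,"ay":0,"az":0,"gripper":0},{"x":0.02,"y":-1.85,"z":-0.3,"ax":0,"ay":0,"az":0,"gripper":0},{"x":0.02,"y":-1.85,"z":-0.3,"ax":0,"ay":0,"az":0,"gripper":0},{"x":0.02,"y":-1.85,"z":-0.3,"ax":0,"ay":0,"az":0,"gripper":0}]' | grep -E "tcp|wrist"
python3 - <<'E'
from h import *
s=state();e=(s["tcp_pos"]-MARK["M"]);print(e@EX,e@EY,e[2],s["wrist_force"])
E
python3 -m inch '[{"x":0,"y":0,"z":0.03,"ax":0,"ay":0,"az":0,"gripper":0},{"x":0,"y":0,"z":0.03,"ax":0,"ay":0,"az":0,"gripper":0},{"x":0,"y":0,"z":0.03,"ax":0,"ay":0,"az":0,"gripper":0}]' | grep -E "tcp|wrist"
```

```text
tcp_pos: [0.6273, 0.027, 0.0859]
wrist_force: [0.7, -0.0, 0.1]
0.009203102563068664 0.00014690749232104715 0.015894291286768322 [ 0.66464087 -0.02838178  0.06938545]
tcp_pos: [0.6272, 0.0275, 0.0854]
wrist_force: [-0.3, -0.6, -1.3]
```

```bash
for i in 1 2; do python3 -m inch '[{"x":0,"y":0,"z":0.03,"ax":0,"ay":0,"az":0,"gripper":0},{"x":0,"y":0,"z":0.03,"ax":0,"ay":0,"az":0,"gripper":0},{"x":0,"y":0,"z":0.03,"ax":0,"ay":0,"az":0,"gripper":0}]' | grep -E "tcp|wrist"; done
```

```text
tcp_pos: [0.6271, 0.0276, 0.0845]
wrist_force: [0.6, -0.0, 0.1]
tcp_pos: [0.6271, 0.0275, 0.0837]
wrist_force: [-0.2, -0.8, 0.4]
```

```bash
for i in 1 2; do python3 -m inch '[{"x":0,"y":0,"z":0.03,"ax":0,"ay":0,"az":0,"gripper":0},{"x":0,"y":0,"z":0.03,"ax":0,"ay":0,"az":0,"gripper":0},{"x":0,"y":0,"z":0.03,"ax":0,"ay":0,"az":0,"gripper":0}]' | grep -E "tcp|wrist"; done
```

```text
tcp_pos: [0.6272, 0.0275, 0.0833]
wrist_force: [-0.4, -0.1, 2.0]
tcp_pos: [0.6272, 0.0275, 0.0825]
wrist_force: [-0.8, 0.3, 3.0]
```

```bash
python3 -m inch '[{"x":0,"y":0,"z":0.03,"ax":0,"ay":0,"az":0,"gripper":0},{"x":0,"y":0,"z":0.03,"ax":0,"ay":0,"az":0,"gripper":0},{"x":-0.1,"y":0,"z":0.03,"ax":0,"ay":0,"az":0,"gripper":0},{"x":-0.2,"y":0,"z":0.03,"ax":0,"ay":0,"az":0,"gripper":0},{"x":-0.3,"y":0,"z":0.03,"ax":0,"ay":0,"az":0,"gripper":0}]' | grep -E "tcp|wrist"; python3 -m inch '[{"x":-0.1,"y":0,"z":0,"ax":0,"ay":0,"az":0,"gripper":0},{"x":-0.2,"y":0,"z":0,"ax":0,"ay":0,"az":0,"gripper":0},{"x":-0.3,"y":0,"z":0,"ax":0,"ay":0,"az":0,"gripper":0},{"x":-0.4,"y":0,"z":0,"ax":0,"ay":0,"az":0,"gripper":0},{"x":-0.46,"y":0,"z":0,"ax":0,"ay":0,"az":0,"gripper":0},{"x":-0.46,"y":0,"z":0,"ax":0,"ay":0,"az":0,"gripper":0},{"x":-0.46,"y":0,"z":0,"ax":0,"ay":0,"az":0,"gripper":0}]'| grep -E "tcp|wrist"
```

```text
tcp_pos: [0.6207, 0.0258, 0.0822]
wrist_force: [2.1, 1.1, 4.2]
tcp_pos: [0.6086, 0.0225, 0.0818]
wrist_force: [1.4, 1.3, 5.6]
```

```bash
python3 -m inch '[{"x":0,"y":0,"z":-0.8,"ax":0,"ay":0,"az":0,"gripper":0},{"x":0,"y":0,"z":-0.8,"ax":0,"ay":0,"az":0,"gripper":0},{"x":0.4,"y":-0.9,"z":-0.8,"ax":0,"ay":0,"az":0,"gripper":0},{"x":0.77,"y":-1.83,"z":-0.8,"ax":0,"ay":0,"az":0,"gripper":0},{"x":0.77,"y":-1.83,"z":-0.7,"ax":0,"ay":0,"az":0,"gripper":0},{"x":0.77,"y":-1.83,"z":-0.5,"ax":0,"ay":0,"az":0,"gripper":0},{"x":0.77,"y":-1.83,"z":-0.35,"ax":0,"ay":0,"az":0,"gripper":0},{"x":0.77,"y":-1.83,"z":-0.28,"ax":0,"ay":0,"az":0,"gripper":0},{"x":0.77,"y":-1.83,"z":-0.28,"ax":0,"ay":0,"az":0,"gripper":0},{"x":0.77,"y":-1.83,"z":-0.28,"ax":0,"ay":0,"az":0,"gripper":0}]' | grep -E "tcp|wrist"
python3 - <<'E'
from h import *
s=state();e=(s["tcp_pos"]-MARK["L"]);print(e@EX,e@EY,e[2],s["wrist_force"])
E
python3 -m inch '[{"x":0,"y":0,"z":0.03,"ax":0,"ay":0,"az":0,"gripper":0},{"x":0,"y":0,"z":0.03,"ax":0,"ay":0,"az":0,"gripper":0},{"x":0,"y":0,"z":0.03,"ax":0,"ay":0,"az":0,"gripper":0}]' | grep -E "tcp|wrist"
```

```text
tcp_pos: [0.6156, 0.0713, 0.0884]
wrist_force: [-0.4, 0.6, 0.4]
0.009375523295738921 -0.0001640018889898249 0.018418851123275543 [-0.35016217  0.56672225  0.42149581]
tcp_pos: [0.6156, 0.0718, 0.0879]
wrist_force: [-0.3, -0.8, 0.4]
```

```bash
for i in 1 2; do python3 -m inch '[{"x":0,"y":0,"z":0.03,"ax":0,"ay":0,"az":0,"gripper":0},{"x":0,"y":0,"z":0.03,"ax":0,"ay":0,"az":0,"gripper":0},{"x":0,"y":0,"z":0.03,"ax":0,"ay":0,"az":0,"gripper":0}]' | grep -E "tcp|wrist"; done
```

```text
tcp_pos: [0.6158, 0.0718, 0.0873]
wrist_force: [-0.5, -0.3, 1.9]
tcp_pos: [0.6158, 0.0718, 0.0866]
wrist_force: [-0.4, -0.7, 3.1]
```

```bash
python3 -m inch '[{"x":0,"y":0,"z":0.03,"ax":0,"ay":0,"az":0,"gripper":0},{"x":0,"y":0,"z":0.03,"ax":0,"ay":0,"az":0,"gripper":0},{"x":-0.1,"y":0,"z":0.03,"ax":0,"ay":0,"az":0,"gripper":0},{"x":-0.2,"y":0,"z":0.03,"ax":0,"ay":0,"az":0,"gripper":0},{"x":-0.3,"y":0,"z":0.03,"ax":0,"ay":0,"az":0,"gripper":0},{"x":-0.4,"y":0,"z":0.03,"ax":0,"ay":0,"az":0,"gripper":0},{"x":-0.5,"y":0,"z":0.03,"ax":0,"ay":0,"az":0,"gripper":0},{"x":-0.6,"y":0,"z":0.03,"ax":0,"ay":0,"az":0,"gripper":0},{"x":-0.7,"y":0,"z":0.03,"ax":0,"ay":0,"az":0,"gripper":0},{"x":-0.76,"y":0,"z":0.03,"ax":0,"ay":0,"az":0,"gripper":0},{"x":-0.76,"y":0,"z":0.03,"ax":0,"ay":0,"az":0,"gripper":0},{"x":-0.76,"y":0,"z":0.03,"ax":0,"ay":0,"az":0,"gripper":0}]' | grep -E "clock|tcp|wrist"
python3 -m inch '[{"x":0,"y":0,"z":-0.4,"ax":0,"ay":0,"az":0,"gripper":0},{"x":0,"y":0,"z":-0.4,"ax":0,"ay":0,"az":0,"gripper":0},{"x":0.76,"y":0,"z":-0.4,"ax":0,"ay":0,"az":0,"gripper":0},{"x":0.76,"y":0,"z":-0.4,"ax":0,"ay":0,"az":0,"gripper":0},{"x":0.76,"y":0,"z":-0.3,"ax":0,"ay":0,"az":0,"gripper":0},{"x":0.76,"y":0,"z":-0.2,"ax":0,"ay":0,"az":0,"gripper":0},{"x":0.76,"y":0,"z":-0.1,"ax":0,"ay":0,"az":0,"gripper":0},{"x":0.76,"y":0,"z":-0.05,"ax":0,"ay":0,"az":0,"gripper":0},{"x":0.76,"y":0,"z":-0.02,"ax":0,"ay":0,"az":0,"gripper":0},{"x":0.76,"y":0,"z":-0.02,"ax":0,"ay":0,"az":0,"gripper":0}]'| grep -E "clock|tcp|wrist"
```

```text
clock: 12.25
tcp_pos: [0.597, 0.0668, 0.0857]
wrist_force: [1.5, 0.2, 5.9]
clock: 13.25
tcp_pos: [0.6154, 0.0719, 0.0864]
wrist_force: [-2.5, 0.7, 4.1]
```

```bash
python3 -m inch '[{"x":0,"y":0,"z":0.02,"ax":0,"ay":0,"az":0,"gripper":0},{"x":-0.1,"y":0,"z":0.02,"ax":0,"ay":0,"az":0,"gripper":0},{"x":-0.2,"y":0,"z":0.02,"ax":0,"ay":0,"az":0,"gripper":0},{"x":-0.3,"y":0,"z":0.02,"ax":0,"ay":0,"az":0,"gripper":0},{"x":-0.4,"y":0,"z":0.02,"ax":0,"ay":0,"az":0,"gripper":0},{"x":-0.5,"y":0,"z":0.02,"ax":0,"ay":0,"az":0,"gripper":0},{"x":-0.6,"y":0,"z":0.02,"ax":0,"ay":0,"az":0,"gripper":0},{"x":-0.7,"y":0,"z":0.02,"ax":0,"ay":0,"az":0,"gripper":0},{"x":-0.76,"y":0,"z":0.02,"ax":0,"ay":0,"az":0,"gripper":0},{"x":-0.76,"y":0,"z":0.02,"ax":0,"ay":0,"az":0,"gripper":0},{"x":-0.76,"y":0,"z":0.02,"ax":0,"ay":0,"az":0,"gripper":0}]' | grep -E "clock|tcp|wrist"
python3 -m inch '[{"x":0,"y":0,"z":-1,"ax":0,"ay":0,"az":0,"gripper":0},{"x":0,"y":0,"z":-3,"ax":0,"ay":0,"az":0,"gripper":0},{"x":-1,"y":1.8,"z":-4,"ax":0,"ay":0,"az":0,"gripper":0},{"x":-2.6,"y":1.8,"z":-4,"ax":0,"ay":0,"az":0,"gripper":0},{"x":-2.6,"y":1.8,"z":-4,"ax":0,"ay":0,"az":0,"gripper":0},{"x":-2.6,"y":1.8,"z":-4,"ax":0,"ay":0,"az":0,"gripper":0},{"x":-2.6,"y":1.8,"z":-4,"ax":0,"ay":0,"az":0,"gripper":0},{"x":-2.6,"y":1.8,"z":-4,"ax":0,"ay":0,"az":0,"gripper":0}]'| grep -E "clock|tcp|wrist"
python3 - <<'E'
from h import *
s=state();c=calibration("wrist");p,d=get_image("wrist");np.savez("w2.npz",p=p,d=d,**c)
a=proj(c,MARK["M"]).astype(int);print(a)
u0,v0=a[0]-75,a[1]-55;np.save("o2.npy",[u0,v0])
cv2.imwrite("pics/w2c.png",cv2.resize(p[v0:v0+105,u0:u0+150,::-1],None,fx=5.3,fy=5.3,interpolation=cv2.INTER_CUBIC))
E
```

```text
clock: 14.35
tcp_pos: [0.597, 0.0669, 0.0857]
wrist_force: [1.0, 1.3, 6.3]
clock: 15.15
tcp_pos: [0.5462, 0.0071, 0.1848]
wrist_force: [0.8, 0.8, -0.2]
[256 116]
```

View pics/w2c.png

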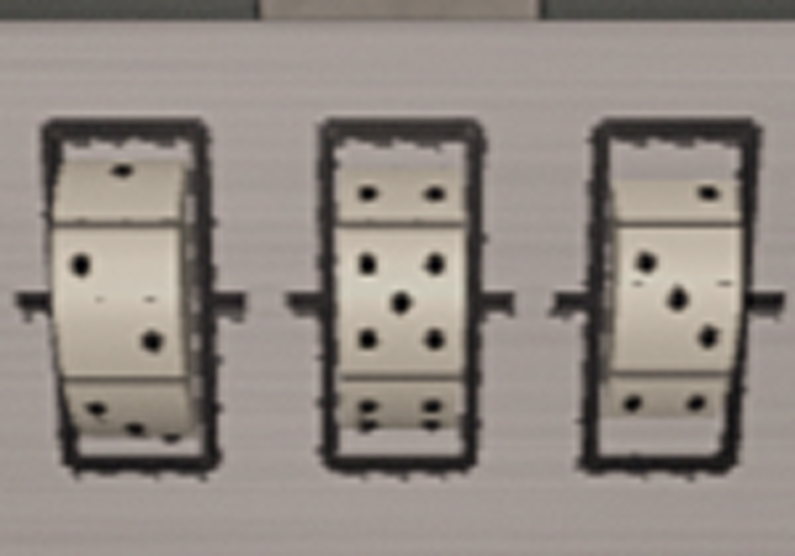

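Shows 2-5-3, each nearly centred. The bounding lines are at rows 223/379 (left), 224/377 (middle) and 227/374 (right), with the ticks at row 301. I'll compute the residual angles.

Run:
```python
from h import *
z=np.load("w2.npz");c={k:z[k] for k in("camera_matrix","R","t")};u0,v0=np.load("o2.npy")
for w,u,(a,b),h,tk in(("L",120,(223,379),.0178,(32,230)),("M",400,(224,377),.0137,(302,498)),("R",678,(227,374),.011,(570,768))):
    f=[phi(c,u0+(u-2.2)/5.3,v0+(v-2.2)/5.3,w,h) for v in(a,b)]
    t=np.mean([plane(c,u0+(q-2.2)/5.3,v0+(301-2.2)/5.3,.074) for q in tk],0)-MARK[w]
    print(w,np.round(f,3),"err",np.mean(f).round(3),"tick x mm",(t@EX*1e3).round(1))
from scipy.spatial.transform import Rotation as Ro
v,u=np.mgrid[:384,:512];W=world(c,u*1.,v*1.,z["d"])
m=(abs(W[...,2]-.097)<.004)&(abs((W-MARK["M"])@EX+.065)<.02)
P=W[m];print(len(P),cv2.minAreaRect(P[:,:2].astype(np.float32)), (P-MARK["M"])@EX.min() if 0 else [((P-MARK["M"])@E_).min().round(4) for E_ in(EX,EY)]+[((P-MARK["M"])@E_).max().round(4) for E_ in(EX,EY)])
s=state();print(s["tcp_pos"],[(s["tcp_pos"]-MARK["M"])@E_ for E_ in(EX,EY)])
```

```text
L [ 0.501 -0.568] err -0.033 tick x mm -0.4
M [ 0.505 -0.559] err -0.027 tick x mm -0.4
R [ 0.483 -0.547] err -0.032 tick x mm -0.5
334 ((0.5532462000846863, 0.017182163894176483), (0.02317178249359131, 0.010862608440220356), 14.846747398376465) [np.float64(-0.0764), np.float64(0.0043), np.float64(-0.0533), np.float64(0.0151)]
[0.54632498 0.00714036 0.18486588] [np.float64(-0.07411530638492352), np.float64(0.001756912833231379)]
```

All wheels are within about 0.03 rad. Now the bolt: go down beside the tab's free right side.

```bash
python3 -m inch '[{"x":0.36,"y":0.95,"z":0.5,"ax":0,"ay":0,"az":0,"gripper":0},{"x":0.36,"y":0.95,"z":2,"ax":0,"ay":0,"az":0,"gripper":0},{"x":0.36,"y":0.95,"z":3.2,"ax":0,"ay":0,"az":0,"gripper":0},{"x":0.36,"y":0.95,"z":3.8,"ax":0,"ay":0,"az":0,"gripper":0},{"x":0.36,"y":0.95,"z":4.1,"ax":0,"ay":0,"az":0,"gripper":0},{"x":0.36,"y":0.95,"z":4.1,"ax":0,"ay":0,"az":0,"gripper":0},{"x":0.36,"y":0.95,"z":4.1,"ax":0,"ay":0,"az":0,"gripper":0},{"x":0.36,"y":0.7,"z":4.1,"ax":0,"ay":0,"az":0,"gripper":0},{"x":0.36,"y":0.6,"z":4.1,"ax":0,"ay":0,"az":0,"gripper":0},{"x":0.36,"y":0.6,"z":4.1,"ax":0,"ay":0,"az":0,"gripper":0}]'| grep -E "clock|tcp|wrist"
python3 - <<'E'
from h import *
s=state();e=(s["tcp_pos"]-MARK["M"]);print(e@EX,e@EY,e[2],s["wrist_force"])
E
```

```text
clock: 16.2
tcp_pos: [0.559, -0.005, 0.084]
wrist_force: [-0.3, -0.0, -0.4]
-0.06500590897982567 -0.013206663150800563 0.013987246725683855 [-0.27019085 -0.01733384 -0.35922396]
```

```bash
python3 -m inch '[{"x":0,"y":-0.1,"z":0,"ax":0,"ay":0,"az":0,"gripper":0},{"x":0,"y":-0.2,"z":0,"ax":0,"ay":0,"az":0,"gripper":0},{"x":0,"y":-0.3,"z":0,"ax":0,"ay":0,"az":0,"gripper":0},{"x":0,"y":-0.4,"z":0,"ax":0,"ay":0,"az":0,"gripper":0},{"x":0,"y":-0.5,"z":0,"ax":0,"ay":0,"az":0,"gripper":0},{"x":0,"y":-0.6,"z":0,"ax":0,"ay":0,"az":0,"gripper":0},{"x":0,"y":-0.7,"z":0,"ax":0,"ay":0,"az":0,"gripper":0}]'| grep -E "clock|tcp|wrist"
python3 -m inch '[{"x":0,"y":-0.1,"z":0,"ax":0,"ay":0,"az":0,"gripper":0},{"x":0,"y":-0.2,"z":0,"ax":0,"ay":0,"az":0,"gripper":0},{"x":0,"y":-0.3,"z":0,"ax":0,"ay":0,"az":0,"gripper":0},{"x":0,"y":-0.4,"z":0,"ax":0,"ay":0,"az":0,"gripper":0},{"x":0,"y":-0.5,"z":0,"ax":0,"ay":0,"az":0,"gripper":0},{"x":0,"y":-0.5,"z":0,"ax":0,"ay":0,"az":0,"gripper":0}]'| grep -E "clock|tcp|wrist"
python3 - <<'E'
from h import *
s=state();e=(s["tcp_pos"]-MARK["M"]);print(e@EX,e@EY,e[2],s["wrist_force"])
E
```

```text
clock: 16.9
tcp_pos: [0.5543, 0.0116, 0.0831]
wrist_force: [0.9, -2.4, 2.2]
clock: 17.5
tcp_pos: [0.551, 0.0232, 0.083]
wrist_force: [3.1, -4.3, 0.8]
-0.06543030728418094 0.01609991190466926 0.013045652825511692 [ 3.12910742 -4.26928705  0.83438439]
```

```bash
python3 -m inch '[{"x":0,"y":-0.1,"z":0,"ax":0,"ay":0,"az":0,"gripper":0},{"x":0,"y":-0.2,"z":0,"ax":0,"ay":0,"az":0,"gripper":0},{"x":0,"y":-0.24,"z":0,"ax":0,"ay":0,"az":0,"gripper":0},{"x":0,"y":-0.24,"z":0,"ax":0,"ay":0,"az":0,"gripper":0}]'| grep -E "clock|tcp|wrist"
for i in 1 2; do python3 -m inch '[{"x":0,"y":-0.06,"z":0,"ax":0,"ay":0,"az":0,"gripper":0},{"x":0,"y":-0.06,"z":0,"ax":0,"ay":0,"az":0,"gripper":0},{"x":0,"y":-0.06,"z":0,"ax":0,"ay":0,"az":0,"gripper":0}]'| grep -E "clock|tcp|wrist"; done
python3 - <<'E'
from h import *
s=state();e=(s["tcp_pos"]-MARK["M"]);print(e@EX,e@EY,e[2],s["wrist_force"])
E
```

```text
clock: 17.9
tcp_pos: [0.5509, 0.0239, 0.0832]
wrist_force: [5.0, -21.7, -0.8]
clock: 18.2
tcp_pos: [0.5508, 0.0241, 0.0833]
wrist_force: [6.6, -26.6, -1.7]
clock: 18.5
tcp_pos: [0.5509, 0.0242, 0.0833]
wrist_force: [7.9, -29.8, -1.0]
-0.0653384202229463 0.01712129087301112 0.013323261043847054 [  7.86655697 -29.78407175  -1.02906084]
```

Stopped firmly. Back off and look.

```bash
python3 -m inch '[{"x":0,"y":0.5,"z":0,"ax":0,"ay":0,"az":0,"gripper":0},{"x":0,"y":0.8,"z":0,"ax":0,"ay":0,"az":0,"gripper":0},{"x":0,"y":0.8,"z":-1,"ax":0,"ay":0,"az":0,"gripper":0},{"x":0,"y":0.8,"z":-3,"ax":0,"ay":0,"az":0,"gripper":0},{"x":-1,"y":0.8,"z":-4.5,"ax":0,"ay":0,"az":0,"gripper":0},{"x":-1,"y":0.8,"z":-4.5,"ax":0,"ay":0,"az":0,"gripper":0},{"x":-1,"y":0.8,"z":-4.5,"ax":0,"ay":0,"az":0,"gripper":0},{"x":-1,"y":0.8,"z":-4.5,"ax":0,"ay":0,"az":0,"gripper":0}]'| grep -E "clock|tcp|wrist"
python3 - <<'E'
from h import *
c=calibration("wrist");p,d=get_image("wrist")
cv2.imwrite("pics/w3.png",cv2.resize(p[40:240,110:400,::-1],None,fx=2.7,fy=2.7,interpolation=cv2.INTER_CUBIC))
v,u=np.mgrid[:384,:512];W=world(c,u*1.,v*1.,d)
m=(abs(W[...,2]-.097)<.004)&(abs((W-MARK["M"])@EX+.065)<.015)
y=(W[m]-MARK["M"])@EY;print(len(y),np.percentile(y,[1,50,99]))
E
```

```text
clock: 19.3
tcp_pos: [0.5282, 0.0071, 0.1937]
wrist_force: [-0.0, 0.7, 0.2]
345 [0.03166043 0.03724688 0.04338687]
```

View pics/w3.png

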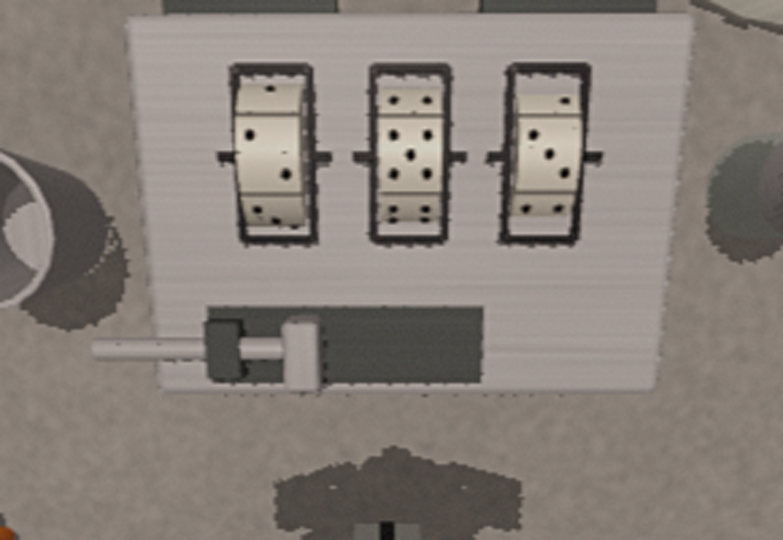

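The bolt moved left and met a hard stop (30 N). The code still reads 2-5-3. I measure about 28 mm of travel, so I'll check it against the fixed cameras.

Run:
```python
from h import *
def tab(c,p,d,lo=.092):
    v,u=np.mgrid[:384,:512];W=world(c,u*1.,v*1.,d);e=W-MARK["M"]
    m=(W[...,2]>lo)&(W[...,2]<.105)&(abs(e@EX+.065)<.016)&(e@EY>-.01)&(e@EY<.06)
    uu,vv=u[m].mean(),v[m].mean(); q=plane(c,uu,vv,.097)-MARK["M"]
    return m.sum(),(q@EX*1e3).round(2),(q@EY*1e3).round(2)
for n in("top","scene"):
    z=np.load(n+".npz");c=calibration(n);p,d=get_image(n)
    print(n,tab(c,z["p"],z["d"]),tab(c,p,d))
for f in("w1","w2"):
    z=np.load(f+".npz");print(f,tab({k:z[k] for k in("camera_matrix","R","t")},z["p"],z["d"],.0945))
c=calibration("wrist");p,d=get_image("wrist");print("now",tab(c,p,d,.0945),state()["tcp_pos"])
```

```text
top (np.int64(38), np.float64(-64.73), np.float64(5.93)) (np.int64(0), np.float64(nan), np.float64(nan))
scene (np.int64(24), np.float64(-66.51), np.float64(2.01)) (np.int64(27), np.float64(-65.74), np.float64(29.08))
w1 (np.int64(253), np.float64(-64.56), np.float64(9.25))
w2 (np.int64(331), np.float64(-64.62), np.float64(9.55))
now (np.int64(340), np.float64(-64.93), np.float64(37.39)) [0.52854037 0.00673583 0.19353619]<stdin>:5: RuntimeWarning: Mean of empty slice.
  ret = ret.dtype.type(ret / rcount)
```

The images give 27–28 mm against the nominal 30, so I'll push once more to make sure it is the stop.

```bash
python3 -m inch '[{"x":1,"y":0,"z":1.5,"ax":0,"ay":0,"az":0,"gripper":0},{"x":1,"y":0,"z":3.3,"ax":0,"ay":0,"az":0,"gripper":0},{"x":1,"y":0,"z":4.3,"ax":0,"ay":0,"az":0,"gripper":0},{"x":1,"y":0,"z":4.4,"ax":0,"ay":0,"az":0,"gripper":0},{"x":1,"y":0,"z":4.4,"ax":0,"ay":0,"az":0,"gripper":0},{"x":1,"y":-0.3,"z":4.4,"ax":0,"ay":0,"az":0,"gripper":0},{"x":1,"y":-0.5,"z":4.4,"ax":0,"ay":0,"az":0,"gripper":0},{"x":1,"y":-0.6,"z":4.4,"ax":0,"ay":0,"az":0,"gripper":0},{"x":1,"y":-0.6,"z":4.4,"ax":0,"ay":0,"az":0,"gripper":0},{"x":1,"y":-0.6,"z":4.4,"ax":0,"ay":0,"az":0,"gripper":0}]'| grep -E "clock|tcp|wrist"
for i in 1 2 3; do python3 -m inch '[{"x":0,"y":-0.05,"z":0,"ax":0,"ay":0,"az":0,"gripper":0},{"x":0,"y":-0.05,"z":0,"ax":0,"ay":0,"az":0,"gripper":0},{"x":0,"y":-0.05,"z":0,"ax":0,"ay":0,"az":0,"gripper":0}]'| grep -E "tcp|wrist"; done
python3 - <<'E'
from h import *
s=state();e=(s["tcp_pos"]-MARK["M"]);print(e@EX,e@EY,e[2],s["wrist_force"])
E
```

```text
clock: 20.5
tcp_pos: [0.5522, 0.0251, 0.0877]
wrist_force: [3.4, -10.5, -2.6]
tcp_pos: [0.5522, 0.0253, 0.0878]
wrist_force: [3.7, -13.6, -2.4]
tcp_pos: [0.5521, 0.0255, 0.0878]
wrist_force: [4.0, -17.2, -3.3]
tcp_pos: [0.5521, 0.0256, 0.0878]
wrist_force: [5.4, -20.3, -3.1]
-0.06378932908205202 0.01815193310185349 0.017830830045015983 [  5.44725343 -20.28315513  -3.0562877 ]
```

```bash
python3 -m inch '[{"x":0,"y":0.5,"z":0,"ax":0,"ay":0,"az":0,"gripper":0},{"x":0,"y":0.8,"z":0,"ax":0,"ay":0,"az":0,"gripper":0},{"x":0,"y":0.8,"z":-1,"ax":0,"ay":0,"az":0,"gripper":0},{"x":0,"y":0.8,"z":-3,"ax":0,"ay":0,"az":0,"gripper":0},{"x":-1,"y":-0.3,"z":-4,"ax":0,"ay":0,"az":0,"gripper":0},{"x":-1,"y":-0.3,"z":-4,"ax":0,"ay":0,"az":0,"gripper":0},{"x":-1,"y":-0.3,"z":-4,"ax":0,"ay":0,"az":0,"gripper":0},{"x":-1,"y":-0.3,"z":-4,"ax":0,"ay":0,"az":0,"gripper":0}]'| grep -E "clock|tcp|wrist"
python3 - <<'E'
from h import *
def tab(c,d,lo):
    v,u=np.mgrid[:384,:512];W=world(c,u*1.,v*1.,d);e=W-MARK["M"]
    m=(W[...,2]>lo)&(W[...,2]<.105)&(abs(e@EX+.065)<.016)&(e@EY>-.01)&(e@EY<.06)
    q=plane(c,u[m].mean(),v[m].mean(),.097)-MARK["M"]; return m.sum(),(q@EX*1e3).round(2),(q@EY*1e3).round(2)
c=calibration("wrist");p,d=get_image("wrist");print(tab(c,d,.0945));np.savez("w4.npz",p=p,d=d,**c)
# same static reference (dark plate on cover, z=.073) in w2 and now
for f in("w2","w4"):
    z=np.load(f+".npz");cc={k:z[k] for k in("camera_matrix","R","t")};g=z["p"].astype(int).sum(2)
    ys=np.arange(-.045,.09,.0005);pr=[]
    for y in ys:
        u,v=proj(cc,MARK["M"]-.0535*EX+y*EY+[0,0,.003]);pr.append(g[int(round(v)),int(round(u))])
    print(f,[(round(y*1e3,1),int(b-a)) for y,a,b in zip(ys,pr,pr[1:]) if abs(b-a)>60])
E
```

```text
clock: 22.2
tcp_pos: [0.5224, 0.0319, 0.1848]
wrist_force: [1.3, 0.7, -0.4]
(np.int64(371), np.float64(-65.1), np.float64(37.49))
w2 [(np.float64(-27.0), -167), (np.float64(72.0), 69), (np.float64(73.0), 127), (np.float64(74.0), 65)]
w4 [(np.float64(-26.5), -194), (np.float64(72.5), 153), (np.float64(73.5), 116)]
```

The tab stands at the same place after the second push (37.5 mm from the box's centre line). The force rises with no motion, so it is at its stop. The wheels are unchanged and the robot is clear.

```bash
python3 -c "
from station import *
print(hand_in())"
```

```text
the job is handed in; nothing more can be done
None
```

I rolled the wheels to 2-5-3, each within about 0.03 rad of centre, then slid the bolt left to a hard stop and handed the job in at 22 s; the bolt's travel measured about 28 mm against the stated 30, and a second push moved it no further.

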